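# Latch the end door of a wafer transfer chamber

## Task

Get the transfer chamber ready for purging: swing its end door shut onto the seal, lay the draw latch's wire bail over the keeper on the door, then throw the lever back over centre and press it down until it is fully home under its spring catch. Work with a light hand - at no moment push on the chamber, door or latch harder than 25 N - and leave the other things lying on the chamber and the table where they are.

Things in the scene. Friction and masses are not known exactly. Their poses are not given: they have to be found in the camera images.
- chamber: Fixed stainless box, 280 (x) x 180 (y) x 130 mm high. Origin: centre of its underside, on the table; +x points out through the end door, z up. The door's upright hinge line is at x = 142, y = -88 mm. On its top: a viewport flange (92 mm across, 15 mm high) at x = -75, y = -5 mm, and the latch.
- door (a joint): Door angle (rad): 0.3 to 0.5 at the start (ajar), 0 = just touching the soft bulb seal, -0.015 to -0.035 once the latch squeezes the seal. Steel plate 174 mm wide, 16 mm thick, top 4 mm below the chamber's top. Stays where left; about 2 N at the free edge moves it; on the seal it springs back about 15 N per mm.
- door_edge (a point): Point on the door's outer face, 158 mm from the hinge line, 20 mm from the free edge, 112 mm above the table (14 mm below the door's top). Its x axis is the outward normal, y points from hinge to free edge. With the door just on the seal it lies at x = 164, y = 70, z = 112 mm of the chamber's frame.
- latch: Draw latch, base plate fixed on the chamber's top near the door's free edge; its exact distance from the keeper differs by a millimetre or so each time. Origin: on the chamber's top (130 mm above the table) below the lever's pivot; +x points to the keeper, z up. Base 32 mm wide, 3 mm thick, from x = -110 to +18 mm.
- lever_pivot (a point): Lever's pivot, 22 mm above the latch's origin; its axis is the latch's y. A cross pin 18 mm from the pivot turns with the lever and carries the bail. The pin leads the lever by 0.18 rad: at lever angle q it lies at x = -18 cos(q - 0.18), z = 18 sin(q - 0.18) mm from the pivot, in the latch's frame.
- lever (a joint): Lever angle q (rad): 0 = flat, pointing to the latch's -x; grows as it is lifted towards the keeper; 1.6 = forward stop; 0.9 to 1.1 at the start; fully home anywhere from -0.07 to 0.07 (see rest). Stays where left. Bail hooked, drawing it back: load begins at 1.1 to 0.8, peaks near 0.6 (3 to 10 N at the grip, differs each time), centre at 0.21; then it drops onto the catch.
- lever_grip (a point): Middle of the lever's black flat grip, 75 mm from the pivot (the place to push). The grip is 26 mm wide, 6 mm thick, from 35 to 95 mm from the pivot; the lever ends 100 mm from the pivot. At lever angle q this point is at x = -75 cos q, z = 75 sin q mm from the pivot, in the latch's frame. Behind its tip stands the catch, 14 mm wide, top 32 to 43 mm above the chamber's top.
- bail (a joint): Bail angle on the lever (rad): 0 = in line, stretched out opposite to the lever; 2.43 = folded up towards the lever's front (stop); 2.36 to 2.41 at the start. The bail's elevation above the latch's +x = this minus the lever's angle. Friction holds it up when steeper than about 0.68 rad; flatter, it drops by its weight.
- bail_bar (a point): Middle of the end bar of the wire bail: a U of 6 mm round steel wire, 40 mm wide outside, 28 mm inside, with the bar's axis 60.5 mm from the cross pin. The bail stands on the keeper side of the lever, about upright at the start; it is light (45 g).
- keeper (a point): Seat of the bail's bar in the keeper, a 20 mm wide hook on the door's top: 150.5 mm above the table, on a ledge reaching 9 mm out, under a lip 4 mm deep (lip top 160 mm above the table). x axis points outwards; swings with the door. Door on seal: 48 mm from the pivot. Lever upright: the bar drops outside the lip; at the lever's start angle the bail is too short.
- catch (a joint): Angle (rad) of the spring catch behind the lever's tip: 0 upright; pushed back to 0.15 while the tip is pressed past its nose, then it snaps to 0 over the tip. The tip meets it 0.11 rad before home; pressing on from there takes 6 to 14 N at the grip until it clicks, 1 to 4 mm before home. The lever does not click in by its own pull.
- rest (a joint): Squeeze (m) of the rubber button under the lever: 0 free, about -0.0002 with the lever home on it (-0.0006 at most: it is firm). Catch and rest sit on a heel bracket whose height was set by hand, so that home lies up to 4.5 mm higher or lower at the grip each time, not known beforehand: press until it clicks and bears on the rest.

How it is judged:
By the outcome, as a careful person would: the job done as asked, in the order asked, and still so for the second after the job is handed in, with the robot touching nothing.
It also fails if it takes over 72 s, if anything falls off the work surface, if the arm or the gripper's body presses on something with over 40 N, if the wrist force passes 120 N, or if a joint passes its speed limit or range.

## Robot

A 6-joint arm with a two-finger parallel gripper is mounted at the origin on the work surface. World frame = base frame: x ahead of the robot, y to its left, z up, the work surface at z = 0. Lengths are in mm, angles in rad, forces in N, time in s.
With the tool pointing down it reaches from about 375 to 825 mm from the base axis. Payload 5.5 kg.
Tool frame: the origin (TCP) lies midway between the tips of the shut fingers; the grasp point (between the pads) lies behind it (arm.hold_point_z is the z of the grasp point in the tool frame, in mm); z points along the fingers, y is the line along which they close (so a half turn about z gives the same grasp; the last joint's range is limited). The gripper opens to 85 mm and grips with 20 to 120 N. Pads are 22 mm wide; open, the fingers measure 114 mm over their backs; the gripper's body (76 mm by 85 mm) begins 54 mm behind the grasp point. The pads swing forward as they close: fully open they stand 13 mm farther back than shut.
Start: joints at [-1.246, 0.314, -0.047, 1.21, 0, 1.571], TCP at [191.468, -568.625, 231.299] pointing down, gripper open.
Joint ranges: [-2.67, 2.67], [-0.69, 1.73], [-1.03, 1.25], [-2.08, 2.16], [-1.42, 1.45], [-3.14, 3.14]. Speed limits (rad/s): [2.39, 2.39, 3.01, 3.14, 3.14, 3.14].

## Interface

Orientations are given as a unit quaternion [w, x, y, z].
In Python, from station import read_state, eyes, finish_job, arm gives the robot as it stands. The module is installed in compiled form; this text tells all that it offers.
- The arm moves only by the tool send_rows, never from a script. Its argument "commands" is a list of rows, each an object with "offset": the shift along the tool's x, y, z in cm, a list of three; "turn": the turn about the tool's z in rad. A call has 1 to 5 rows; each row is the pose to reach, as a shift and turn from the pose commanded when the call began, along the tool's axes at that moment; what a row does not reach only later rows make up. A row lasts 1/12 s, in which the tool goes at most 41.7 mm and 7.16 degrees, less where a joint would pass 70% of its speed; a pose out of reach is approached as far as the arm can. A call with a gripper value outside its range is refused whole. "claw" is the opening, from 0 (shut) to 1 (fully open), set as the call begins (left out, the last holds). The fingers move at their own pace and stop on an object; "force" is the grip in N (left out, the last holds). Time passes only in rows, so rows that repeat a pose let the fingers close. It gives the time, the measured TCP pose, the force, the opening and the grip force at its end, in the units of the state.
- read_state(): the state, without advancing time (a new reading comes with each control period).
- eyes.get_image(name): name is "side" or "top" or "wrist"; returns a dict with "color" (400x640x3 uint8, red, green, blue), "z_map" (400x640 float32, mm along the optical axis (not along the pixel's ray), 0 where there is no reading), "camera_matrix" (3x3 intrinsics, pixels), "R" (3x3) and "t" (3): a world point X has camera coordinates R X + t; the wrist camera has in their place "tool_from_camera" (4x4, takes a point from camera to tool coordinates, whose origin is the TCP and whose axes are the flange's). Camera axes: x right, y down, z forward; pixel columns grow to the right and rows downward; lengths in mm; the calibration is good to about 2 mm. A picture is of the moment at which its call begins: read the wrist's pose just before it.
- finish_job(): hands the job in; it is judged then, once.
The state is a dict: "time_s": time; "joint_positions": joint angles; "qvel": joint speeds; "joint_efforts": joint torques, N m; "eef_pos": TCP position; "tcp_rot": TCP orientation; "wrist_force": force on the tool from outside, world axes, zero at the start; "wrist_torque": the same for the moment, N m; "gripper_width": finger opening in mm; "gripper_force": force on a finger pad.
Only numpy, scipy, OpenCV 4.12 (cv2) and the standard library are available. Lean on these libraries where they do the work, as an engineer would, in place of code of your own. Each camera call takes 0.05 s, during which the arm holds its last target. There are 200 camera calls.

## Working session

There is one attempt and no reset: what is moved stays moved. The work goes in short steps, Python scripts to look and compute and a tool call to move; the robot and the scene stay as the last step left them, time stands still between calls to the robot, and variables do not carry over. Pictures are saved under pics/ and viewed, at most 10 in all, crops included, and the job is handed in when it is done.

Besides the shell and the picture viewer there is one more tool, called after ">>>" in YAML: its name, and indented under it one key for each argument. send_rows: Moves the arm, as the interface text tells. Its arguments: {"type":"object","properties":{"commands":{"type":"array","items":{"type":"object","properties":{"offset":{"type":"array","items":{"type":"number"}},"turn":{"type":"number"}}}},"claw":{"type":"number"},"force":{"type":"number"}},"required":["commands"]}

```bash
mkdir -p pics; cat > h.py <<'E'
import numpy as np, cv2
from station import read_state, eyes, finish_job, arm
def snap(n,f):
    d=eyes.get_image(n); np.savez(f'pics/{f}.npz',**{k:np.array(v) for k,v in d.items()})
    cv2.imwrite(f'pics/{f}.png',d['color'][:,:,::-1]); return d
def world(d,u,v,z=None):
    K=d['camera_matrix']; z=d['z_map'][v,u] if z is None else z
    c=np.linalg.inv(K)@np.array([u,v,1.])*z
    return d['R'].T@(c-d['t'])
def onplane(d,u,v,h):
    r=d['R'].T@np.linalg.inv(d['camera_matrix'])@np.array([u,v,1.]); o=-d['R'].T@d['t']
    return o+r*(h-o[2])/r[2]
def proj(d,X):
    c=d['camera_matrix']@(d['R']@np.array(X)+d['t']); return c[:2]/c[2]
E
python3 - <<'E'
from h import *
s=read_state(); print(s, arm.hold_point_z)
for n in('top','side'):
    d=snap(n,n+'0'); print(n,-d['R'].T@d['t'])
E
```

```text
{'time_s': 0.0, 'joint_positions': array([-1.24598829e+00,  3.14212863e-01, -4.80775408e-02,  1.21022222e+00,
       -7.53991829e-06,  1.57079463e+00]), 'qvel': array([ 1.43103660e-03,  7.04551464e-04,  5.59606079e-05, -7.83284451e-04,
       -1.12923782e-03,  1.39218883e-03]), 'joint_efforts': array([-2.06581150e-03, -5.39587784e+01,  3.39750552e+01,  1.92230777e-02,
       -1.35241489e-04, -7.67775305e-06]), 'eef_pos': array([ 191.28600924, -568.07044031,  230.4431467 ]), 'tcp_rot': array([-8.46247331e-04,  9.86840926e-01,  1.61691839e-01, -1.42474620e-04]), 'wrist_force': array([ 0.45265078,  0.15734835, -1.42277107]), 'wrist_torque': array([-0.00495213,  0.03625394,  0.02309931]), 'gripper_force': 0.0, 'gripper_width': 85.20761121496415} -18.700000000000003
top [472.51658478  64.33333751 744.628463  ]
side [ 500.2756805  -376.44854253  587.16481913]
```

View pics/top0.png

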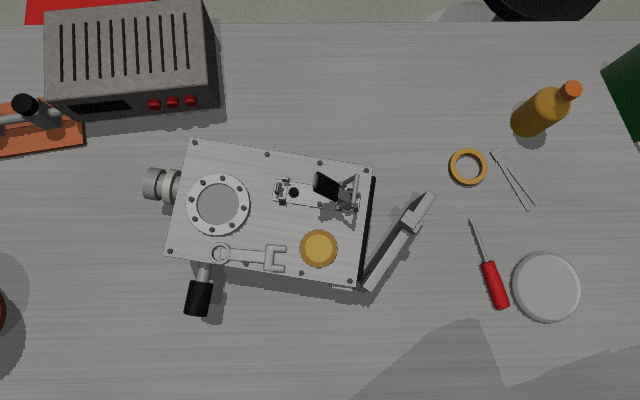

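View pics/side0.png

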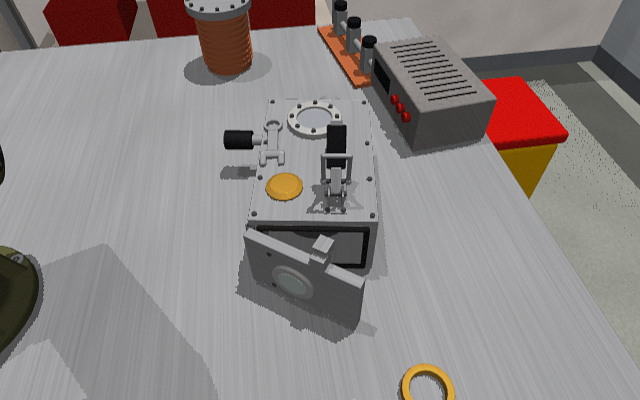

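```bash
python3 - <<'E'
from h import *
d=dict(np.load('pics/top0.npz'))
c=d['color'][125:305,155:445,::-1]
cv2.imwrite('pics/c1.png',cv2.resize(c[:, 90:],None,fx=3.3,fy=3.3,interpolation=cv2.INTER_CUBIC))
for p in [(191,137),(374,167),(360,287),(165,257)]: print(p,onplane(d,*p,130))
print(onplane(d,217,204,145))
print(d['R'])
for u,v in [(320,185),(345,197),(357,180),(358,208),(430,200),(365,288),(412,222),(318,248),(290,190)]: print(u,v,world(d,u,v))
E
```

```text
(191, 137) [680.55211912 240.03304193 130.        ]
(374, 167) [629.4766821  -33.95990527 130.        ]
(360, 287) [453.91217999  -6.02047501 130.        ]
(165, 257) [502.21276597 271.33799211 130.        ]
[575.03212852 195.74682938 145.        ]
[[-0.02225456 -0.99952468  0.02133419]
 [-0.9839925   0.01812469 -0.17728578]
 [ 0.17681483 -0.0249381  -0.98392815]]
320 185 [582.11374946  50.33039706 229.7273282 ]
345 197 [577.22630481  14.56881062 170.27561769]
357 180 [587.69565954   4.00303287 229.61344514]
358 208 [567.34022588  -7.21820329 132.7346144 ]
430 200 [ 578.10024562 -115.55739615  127.87091852]
365 288 [452.28742605 -13.36141373 127.91990614]
412 222 [541.90180877 -78.72872516 160.20620939]
318 248 [509.72136328  52.8128067  141.40342609]
290 190 [593.5448189   91.45108597 145.01735498]
```

View pics/c1.png

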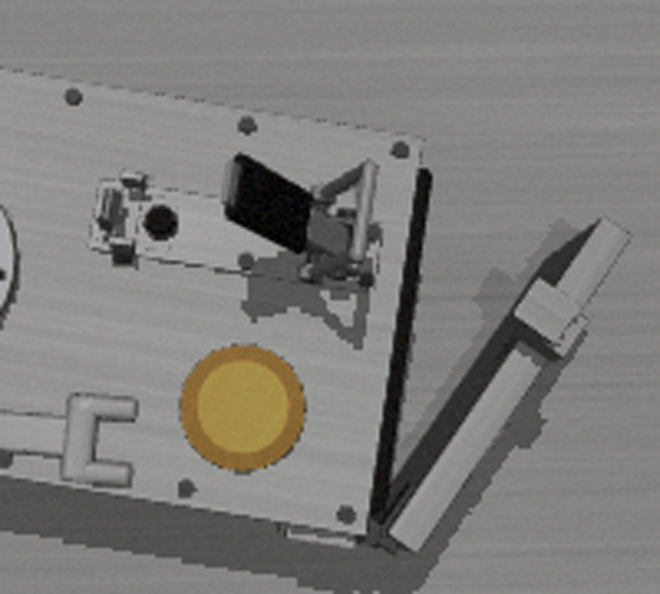

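```bash
cat >> h.py <<'E'
def cloud(d):
    v,u=np.mgrid[0:400,0:640]; z=d['z_map']; K=d['camera_matrix']
    P=np.stack([(u-K[0,2])/K[0,0]*z,(v-K[1,2])/K[1,1]*z,z],-1)
    return (P-d['t'])@d['R']
E
python3 - <<'E'
from h import *
d=dict(np.load('pics/top0.npz')); W=cloud(d)
m=(abs(W[...,2]-130)<2.5); m[:120]=0;m[300:]=0;m[:,:150]=0;m[:,440:]=0
n,l,st,ce=cv2.connectedComponentsWithStats(m.astype(np.uint8))
for i in np.argsort(-st[1:,4])[:4]+1:
    p=W[l==i]; r=cv2.minAreaRect(p[:,:2].astype(np.float32)); print(st[i],r,cv2.boxPoints(r).tolist(), np.median(p[:,2]))
E
```

```text
[  163   137   210   150 14772] ((568.0402221679688, 121.99380493164062), (280.46929931640625, 180.2163543701172), 79.47421264648438) [[453.83050537109375, 0.5796966552734375], [631.0143432617188, -32.34187316894531], [682.2499389648438, 243.4079132080078], [505.06610107421875, 276.3294677734375]] 130.42851867382632
[213 246  12  15  92] ((507.3887939453125, 196.95144653320312), (12.272469520568848, 20.95288848876953), 69.16629791259766) [[495.4149169921875, 194.9424285888672], [514.9978637695312, 187.4904022216797], [519.3626708984375, 198.96046447753906], [499.77972412109375, 206.41249084472656]] 130.62162682043976
[344 181  10   9  45] ((600.8613891601562, 4.326268672943115), (9.412586212158203, 17.94522476196289), 29.737258911132812) [[592.32421875, 9.782837867736816], [601.2254638671875, -5.799164295196533], [609.3985595703125, -1.130300521850586], [600.497314453125, 14.451702117919922]] 130.64401054405835
[429 197   5   4  10] ((580.3215942382812, -117.13087463378906), (6.382720947265625, 4.708360195159912), 88.12361907958984) [[577.8641967773438, -120.24344635009766], [582.5700073242188, -120.3976058959961], [582.7789916992188, -114.01830291748047], [578.0731811523438, -113.86414337158203]] 127.81432010663124
```

```bash
cat >> h.py <<'E'
C0=np.array([568.04,121.99,0.]); ex=np.array([-.1826,-.9832,0]); ey=np.array([.9832,-.1826,0]); CR=np.stack([ex,ey,[0,0,1]])
def ch(P): return (np.asarray(P)-C0)@CR.T
def wd(p): return C0+np.asarray(p)@CR
E
python3 - <<'E'
from h import *
for n in('top','side'):
  d=dict(np.load(f'pics/{n}0.npz')); P=ch(cloud(d)); x,y,z=[P[...,i] for i in range(3)]
  col=d['color'].astype(int); blk=col.sum(2)<120
  print(n,np.median(z[(abs(x)<130)&(abs(y)<85)&(abs(z-130)<6)]))
  L=blk&(z>175)&(abs(x)<135)&(abs(y)<88); p=P[L]
  if len(p):
    print('grip',len(p),p.mean(0),p.min(0),p.max(0)); u,s,v=np.linalg.svd(p-p.mean(0)); print(v)
    print(np.percentile(p,[2,98],axis=0))
  K=(z>150)&(x>140)&(x<260)&(abs(y)<95); p=P[K]; print('keeper',len(p),p.mean(0),np.median(p[:,2]),p.min(0),p.max(0))
  if len(p): print(cv2.minAreaRect(p[:,:2].astype(np.float32)))
  D=(abs(z-126)<4)&(x>148)&(x<260)&(abs(y)<110); p=P[D]; r=cv2.minAreaRect(p[:,:2].astype(np.float32)); print('door',len(p),r,cv2.boxPoints(r).tolist())
  R=(abs(z-145)<3)&(abs(x+75)<60)&(abs(y+5)<60); p=P[R];print('flange',(p.min(0)+p.max(0))/2)
  B=(z>131.5)&(z<135)&(x<135)&(x>0)&(abs(y)<88); p=P[B]; print('base',len(p),np.percentile(p,[1,50,99],axis=0))
  T=(z>150)&(x<135)&(x>0)&(abs(y)<88)&~blk;p=P[T];print('bail etc',len(p),np.percentile(p,[1,50,99],axis=0), p[p[:,2]>205].mean(0) )
E
```

```text
top 130.65400876055767
grip 495 [ 76.68993845  19.28796661 260.33278971] [ 60.17857904 -83.39051527 185.20406971] [ 93.16184593  42.39815255 744.628463  ]
[[ 0.00996427  0.20614231 -0.97847129]
 [ 0.8032744  -0.58441287 -0.11494274]
 [-0.59552577 -0.78483562 -0.17141208]]
[[ 62.83514467 -83.39051527 187.63413033]
 [ 92.1275012   41.74261023 744.628463  ]]
keeper 252 [198.18683568  14.69597929 159.77246369] 160.2641520991118 [184.84893472   2.56765438 150.41296033] [212.3907168   28.40813712 162.87945497]
((199.59165954589844, 14.943305969238281), (20.40372657775879, 23.666227340698242), 64.1009521484375)
door 1110 ((194.18263244628906, -12.307350158691406), (174.02537536621094, 21.27455711364746), 64.78938293457031) [[147.49578857421875, -86.50100708007812], [166.743896484375, -95.56283569335938], [240.86947631835938, 61.88630676269531], [221.62136840820312, 70.94813537597656]]
flange [-74.29025414  -5.34129398 144.82372696]
base 2129 [[  1.01717736 -86.0434461  131.51317612]
 [ 58.96939164  16.89379183 132.41520963]
 [133.72809329  85.7256323  134.90668214]]
bail etc 1654 [[  5.5646
[... 710 characters left out ...]
, (20.224252700805664, 23.423076629638672), 63.363609313964844)
door 1332 ((196.6144256591797, -11.60467529296875), (174.042724609375, 20.27783203125), 64.70085906982422) [[150.25985717773438, -85.9469223022461], [168.59283447265625, -94.61254119873047], [242.968994140625, 62.737571716308594], [224.63601684570312, 71.40319061279297]]
flange [-73.86782156  -3.73671596 143.90737777]
base 649 [[ 15.83059681 -82.03294847 131.52911663]
 [ 99.89388628  19.65017523 132.56472438]
 [133.00673673  84.23022105 134.93021964]]
bail etc 931 [[ 20.67632889  12.528412   150.49864614]
 [106.16770859  31.66238045 180.60928754]
 [119.8894012   51.67279654 237.31149763]] [101.02020629  32.22380424 224.70404624]
```

>>> send_rows:
  commands:
    - {"offset":[3.4,-2.1,0],"turn":-0.1}
    - {"offset":[6.8,-4.2,0],"turn":-0.2}
    - {"offset":[10.2,-6.2,0],"turn":-0.3}
    - {"offset":[13.6,-8.3,0],"turn":-0.4}
    - {"offset":[17.0,-10.4,0],"turn":-0.5}
  claw: 0
  force: 20

```text
time_s: 0.52
eef_pos: [320.0, -414.1, 230.9]
tcp_rot: [-0.0, 0.915, 0.403, -0.0]
wrist_force: [0.7, -0.2, 0.2]
gripper_width: 25.5
gripper_force: 0.0
```

```bash
cat >> h.py <<'E'
from scipy.spatial.transform import Rotation as Ro
def go(p,yaw=1.387):
    s=read_state(); q=s['tcp_rot']; R=Ro.from_quat([q[1],q[2],q[3],q[0]]).as_matrix()
    y=np.arctan2(R[1,0],R[0,0]); print('t',s['time_s'],'ch',ch(s['eef_pos']).round(1),'yaw',round(y,3),'F',(CR@s['wrist_force']).round(1))
    print('offset cm',(R.T@(wd(p)-s['eef_pos'])/10).round(2),'turn',round(y-yaw,3))
E
python3 -c "
from h import *; go([262,30,230])"
```

```text
t 0.5167 ch [ 572.4 -146.   230.9] yaw 0.829 F [0.  0.7 0.2]
offset cm [35.65 -1.51  0.1 ] turn -0.558
```

>>> send_rows:
  commands:
    - {"offset":[4,-0.2,0],"turn":-0.11}
    - {"offset":[8,-0.4,0],"turn":-0.22}
    - {"offset":[12,-0.5,0],"turn":-0.33}
    - {"offset":[16,-0.7,0],"turn":-0.44}
    - {"offset":[20,-0.9,0],"turn":-0.558}

```text
time_s: 0.93
eef_pos: [449.2, -261.0, 231.1]
tcp_rot: [-0.0, 0.769, 0.64, -0.0]
wrist_force: [0.3, -0.0, -0.4]
gripper_width: 0.1
gripper_force: 0.0
```

```bash
python3 -c "
from h import *; go([262,30,230])"
```

```text
t 0.9333 ch [398.3 -46.9 231.1] yaw 1.388 F [-0.   0.3 -0.4]
offset cm [13.62  7.7   0.11] turn 0.001
```

>>> send_rows:
  commands:
    - {"offset":[3.5,2,0]}
    - {"offset":[7,4,0]}
    - {"offset":[10.3,5.9,0]}
    - {"offset":[13.6,7.7,1]}
    - {"offset":[13.6,7.7,4]}

```text
invalid input
```

>>> send_rows:
  commands:
    - {"offset":[0,0,3.5]}
    - {"offset":[0,0,7]}
    - {"offset":[0,0,9]}
    - {"offset":[0,0,9]}

```text
invalid input
```

```bash
python3 -c "
from h import *; go([245,38,100]); go([175,70,100])"
```

```text
t 0.9333 ch [398.3 -46.9 231.1] yaw 1.388 F [-0.   0.3 -0.4]
offset cm [15.31  8.51 13.11] turn 0.001
t 0.9333 ch [398.3 -46.9 231.1] yaw 1.388 F [-0.   0.3 -0.4]
offset cm [22.31 11.71 13.11] turn 0.001
```

>>> send_rows:
  commands:
    - {"offset":[3.5,2,0],"turn":0}
    - {"offset":[7,4,0],"turn":0}
    - {"offset":[10.3,5.9,0],"turn":0}
    - {"offset":[13.6,7.7,1],"turn":0}
    - {"offset":[13.6,7.7,4],"turn":0}

```text
time_s: 1.35
eef_pos: [556.2, -139.3, 194.5]
tcp_rot: [0.003, 0.768, 0.64, 0.004]
wrist_force: [1.0, -0.5, -0.2]
gripper_width: 0.5
gripper_force: 0.0
```

>>> send_rows:
  commands:
    - {"offset":[0,0,3.5],"turn":0}
    - {"offset":[0,0,7],"turn":0}
    - {"offset":[0,0,9],"turn":0}
    - {"offset":[0,0,9],"turn":0}

```text
time_s: 1.68
eef_pos: [545.4, -142.3, 96.0]
tcp_rot: [-0.004, 0.77, 0.638, -0.003]
wrist_force: [-1.2, -0.7, 0.0]
gripper_width: 0.3
gripper_force: 0.0
```

```bash
python3 -c "
from h import *; go([245,38,100]); go([175,70,100])"
```

```text
t 1.6833 ch [264.  26.  96.] yaw 1.383 F [ 0.9 -1.   0. ]
offset cm [ 1.9   1.19 -0.41] turn -0.004
t 1.6833 ch [264.  26.  96.] yaw 1.383 F [ 0.9 -1.   0. ]
offset cm [ 8.91  4.36 -0.44] turn -0.004
```

>>> send_rows:
  commands:
    - {"offset":[0.4,0.2,-0.2],"turn":0}
    - {"offset":[0.8,0.4,-0.4],"turn":0}
    - {"offset":[1.1,0.55,-0.4],"turn":0}
    - {"offset":[1.4,0.7,-0.4],"turn":0}
    - {"offset":[1.7,0.85,-0.4],"turn":0}

```text
time_s: 2.1
eef_pos: [562.5, -128.4, 106.9]
tcp_rot: [0.001, 0.77, 0.638, 0.001]
wrist_force: [0.4, 0.7, -1.0]
gripper_width: -0.0
gripper_force: 0.0
```

>>> send_rows:
  commands:
    - {"offset":[0.3,0.15,0],"turn":0}
    - {"offset":[0.6,0.3,0],"turn":0}
    - {"offset":[0.9,0.45,0],"turn":0}
    - {"offset":[1.2,0.6,0],"turn":0}
    - {"offset":[1.5,0.75,0],"turn":0}

```text
time_s: 2.52
eef_pos: [571.6, -115.2, 105.4]
tcp_rot: [0.0, 0.77, 0.638, -0.0]
wrist_force: [0.9, -1.6, 0.9]
gripper_width: 0.1
gripper_force: 1.1
```

>>> send_rows:
  commands:
    - {"offset":[0.3,0.15,0],"turn":0}
    - {"offset":[0.6,0.3,0],"turn":0}
    - {"offset":[0.9,0.45,0],"turn":0}
    - {"offset":[1.2,0.6,0],"turn":0}
    - {"offset":[1.5,0.75,0],"turn":0}

```text
time_s: 2.93
eef_pos: [581.6, -101.5, 105.3]
tcp_rot: [-0.0, 0.77, 0.638, -0.0]
wrist_force: [-0.1, -1.6, 0.3]
gripper_width: 0.1
gripper_force: 1.0
```

```bash
python3 -c "
from h import *; go([175,70,100])"
```

```text
t 2.9333 ch [217.3  54.2 105.3] yaw 1.383 F [1.6 0.2 0.3]
offset cm [4.23 1.57 0.53] turn -0.004
```

>>> send_rows:
  commands:
    - {"offset":[0.3,0.1,0],"turn":0}
    - {"offset":[0.6,0.2,0],"turn":0}
    - {"offset":[0.9,0.3,0],"turn":0}
    - {"offset":[1.2,0.4,0],"turn":0}
    - {"offset":[1.5,0.5,0],"turn":0}

```text
time_s: 3.35
eef_pos: [589.4, -87.8, 105.3]
tcp_rot: [0.0, 0.77, 0.638, 0.0]
wrist_force: [0.9, -3.8, 0.0]
gripper_width: -0.1
gripper_force: 1.1
```

>>> send_rows:
  commands:
    - {"offset":[0.3,0.1,0],"turn":0}
    - {"offset":[0.6,0.2,0],"turn":0}
    - {"offset":[0.9,0.3,0],"turn":0}
    - {"offset":[1.2,0.4,0],"turn":0}
    - {"offset":[1.4,0.5,0],"turn":0}

```text
time_s: 3.77
eef_pos: [596.2, -74.5, 105.1]
tcp_rot: [-0.001, 0.77, 0.638, -0.0]
wrist_force: [-1.9, -1.7, -0.3]
gripper_width: 0.0
gripper_force: 0.8
```

```bash
python3 -c "
from h import *; go([175,70,100])"
```

```text
t 3.7667 ch [188.1  63.6 105.1] yaw 1.383 F [ 2.  -1.6 -0.3]
offset cm [1.31 0.64 0.51] turn -0.004
```

>>> send_rows:
  commands:
    - {"offset":[0.2,0.06,0],"turn":0}
    - {"offset":[0.4,0.12,0],"turn":0}
    - {"offset":[0.6,0.2,0],"turn":0}
    - {"offset":[0.8,0.3,0],"turn":0}
    - {"offset":[0.9,0.3,0],"turn":0}

```text
time_s: 4.18
eef_pos: [601.5, -66.7, 105.2]
tcp_rot: [-0.0, 0.77, 0.638, 0.0]
wrist_force: [-0.6, -2.0, -1.6]
gripper_width: -0.1
gripper_force: 0.8
```

>>> send_rows:
  commands:
    - {"offset":[0.07,0,0],"turn":0}
    - {"offset":[0.14,0,0],"turn":0}
    - {"offset":[0.2,0,0],"turn":0}
    - {"offset":[0.25,0,0],"turn":0}
    - {"offset":[0.3,0,0],"turn":0}

```text
time_s: 4.6
eef_pos: [602.2, -64.1, 105.5]
tcp_rot: [0.0, 0.77, 0.638, 0.0]
wrist_force: [1.7, -1.8, -0.5]
gripper_width: 0.2
gripper_force: 0.9
```

```bash
python3 -c "
from h import *; go([175,70,100])"
```

```text
t 4.6 ch [176.7  67.6 105.5] yaw 1.383 F [ 1.5  2.  -0.5]
offset cm [0.17 0.24 0.55] turn -0.004
```

>>> send_rows:
  commands:
    - {"offset":[0.05,0,0],"turn":0}
    - {"offset":[0.1,0,0],"turn":0}
    - {"offset":[0.1,0,0],"turn":0}

```text
time_s: 4.85
eef_pos: [602.4, -63.0, 105.5]
tcp_rot: [0.0, 0.77, 0.638, 0.0]
wrist_force: [1.0, -1.3, -0.5]
gripper_width: 0.0
gripper_force: 0.8
```

>>> send_rows:
  commands:
    - {"offset":[0.05,0,0],"turn":0}
    - {"offset":[0.1,0,0],"turn":0}
    - {"offset":[0.1,0,0],"turn":0}

```text
time_s: 5.1
eef_pos: [602.5, -62.5, 105.5]
tcp_rot: [0.001, 0.77, 0.638, -0.0]
wrist_force: [1.0, -3.3, 0.2]
gripper_width: 0.2
gripper_force: 2.0
```

```bash
python3 - <<'E'
from h import *
go([175,70,100])
d=snap('top','top1'); P=ch(cloud(d)); x,y,z=[P[...,i] for i in range(3)]
D=(abs(z-127)<3)&(x>143)&(x<190)&(y>-95)&(y<0); p=P[D]; print(len(p)); 
if len(p): print(cv2.minAreaRect(p[:,:2].astype(np.float32)))
E
```

```text
t 5.1 ch [175.1  67.6 105.5] yaw 1.383 F [3.1 1.6 0.2]
offset cm [0.01 0.24 0.55] turn -0.004
628
((155.91477966308594, -42.18841552734375), (20.456066131591797, 83.98145294189453), 4.2913713455200195)
```

>>> send_rows:
  commands:
    - {"offset":[0.05,0,0],"turn":0}
    - {"offset":[0.1,0,0],"turn":0}
    - {"offset":[0.1,0,0],"turn":0}

```text
time_s: 5.4
eef_pos: [602.6, -62.3, 105.5]
tcp_rot: [0.001, 0.771, 0.637, -0.001]
wrist_force: [1.0, -7.1, -0.1]
gripper_width: -0.1
gripper_force: 3.4
```

```bash
python3 - <<'E'
from h import *
go([175,70,100])
d=dict(np.load('pics/top1.npz')); P=ch(cloud(d)); x,y,z=[P[...,i] for i in range(3)]
for a in range(-85,90,10):
    D=(abs(z-127)<2.5)&(x>144)&(x<190)&(abs(y-a)<5); p=P[D]; print(a,len(p),p[:,0].min() if len(p) else 0,p[:,0].max() if len(p) else 0)
E
```

```text
t 5.4 ch [174.9  67.6 105.5] yaw 1.382 F [ 6.8  2.3 -0.1]
offset cm [-0.01  0.24  0.56] turn -0.005
-85 30 148.59644472093007 163.60750794367868
-75 75 148.07866130021117 163.86956376239561
-65 75 148.27659990133657 164.0842319758197
-55 74 148.06337797494018 164.07467949563193
-45 73 148.0807220611441 163.69209691824884
-35 72 147.8694260606488 163.1979063549626
-25 72 148.14064274884444 164.003561629369
-15 71 148.06520521547907 163.7229256152924
-5 72 148.01164024880686 163.6914058116343
5 70 147.9054188498297 163.8862710154078
15 72 147.93429580006503 163.92419669785795
25 4 144.1376139050128 150.58408293267195
35 0 0 0
45 23 148.27430593709565 163.91551625983612
55 62 147.88194309091492 167.94526924619865
65 68 148.24900599922165 164.0883217870815
75 44 147.99005828243295 160.2797170083872
85 20 148.08524467232354 154.2779810511881
```

>>> send_rows:
  commands:
    - {"offset":[-0.3,0,0],"turn":0}
    - {"offset":[-1.5,0,0],"turn":0}
    - {"offset":[-4,0,-1],"turn":0}
    - {"offset":[-5,0,-4],"turn":0}
    - {"offset":[-5,0,-8],"turn":0}

```text
time_s: 5.82
eef_pos: [589.5, -111.6, 182.6]
tcp_rot: [-0.003, 0.771, 0.637, -0.002]
wrist_force: [0.8, -0.1, 0.6]
gripper_width: -0.3
gripper_force: 0.0
```

>>> send_rows:
  commands:
    - {"offset":[-1,-3,-3],"turn":0}
    - {"offset":[-2,-6,-6],"turn":0}
    - {"offset":[-2,-9,-8],"turn":0}
    - {"offset":[-2,-12,-8],"turn":0}

```text
time_s: 6.15
eef_pos: [472.0, -108.0, 269.9]
tcp_rot: [0.002, 0.771, 0.637, 0.003]
wrist_force: [1.2, 0.2, 0.7]
gripper_width: 0.1
gripper_force: 0.0
```

```bash
python3 - <<'E'
from h import *
go([40,31,290])
for n in('top','side'):
  d=snap(n,n+'2'); P=ch(cloud(d)); x,y,z=[P[...,i] for i in range(3)]
  D=(abs(z-127)<2.5)&(x>144)&(x<190)&(y>-80)&(y<88); p=P[D]; print(n,'door',len(p),p.min(0),p.max(0))
  print([p[abs(p[:,1]-a)<6,0].max().round(1) for a in(-70,-40,-10,10,55,70)])
  for lo,hi in((148,153),(153,157),(157,162)):
    K=(z>lo)&(z<hi)&(x>130)&(x<185)&(abs(y-31)<25);p=P[K];print(lo,len(p),np.percentile(p,[2,98],axis=0).round(1).tolist() if len(p) else '')
  T=(z>160)&(z<260)&(x<135)&(x>0)&(y>0)&(y<70);col=d['color'].astype(int).sum(2); 
  for k in(0,1):
    p=P[T&((col<120)==k)]; 
    for h in range(165,250,10):
      q=p[abs(p[:,2]-h)<5]
      if len(q)>3: print('blk' if k else 'met',h,len(q),np.percentile(q,[3,50,97],axis=0)[:,:2].round(1).tolist())
im=cv2.imread('pics/side2.png')[90:290,210:410]; cv2.imwrite('pics/c2.png',cv2.resize(im,None,fx=3,fy=3,interpolation=cv2.INTER_CUBIC))
E
```

```text
t 6.15 ch [243.7 -52.5 269.9] yaw 1.382 F [-0.4  1.1  0.7]
offset cm [20.41  8.26 -1.93] turn -0.005
top door 996 [144.28100374 -79.83863269 124.50128888] [164.02127662  87.97982108 129.43918377]
[np.float64(163.8), np.float64(164.0), np.float64(164.0), np.float64(163.8), np.float64(163.9), np.float64(163.9)]
148 44 [[136.2, 19.6, 148.0], [165.3, 38.6, 152.6]]
153 12 [[136.1, 19.7, 153.6], [149.1, 33.7, 155.6]]
157 209 [[136.4, 20.0, 158.0], [157.5, 39.4, 161.9]]
met 165 106 [[7.6, 10.6], [99.5, 29.2], [108.9, 48.8]]
met 175 83 [[94.5, 10.9], [98.6, 29.3], [102.8, 47.6]]
met 185 60 [[92.4, 10.9], [96.1, 30.2], [102.2, 47.1]]
met 195 25 [[85.5, 10.8], [102.3, 17.6], [104.7, 47.5]]
met 205 31 [[78.8, 10.7], [104.5, 44.6], [108.0, 49.0]]
met 215 28 [[72.2, 10.7], [106.4, 17.6], [108.5, 47.8]]
met 225 155 [[107.7, 11.6], [110.9, 29.3], [114.1, 48.3]]
met 235 67 [[57.7, 19.0], [60.4, 29.7], [63.1, 39.1]]
blk 165 10 [[95.1, 9.7], [97.0, 20.7], [100.8, 44.3]]
blk 185 24 [[90.1, 17.7], [91.8, 25.6], [93.0, 40.5]]
blk 195 83 [[84.7, 18.2], [87.8, 29.4], [91.0, 40.8]]
blk 205 81 [[79.1, 18.2],
[... 691 characters left out ...]
, 13.1], [95.4, 31.1], [106.5, 49.8]]
met 195 42 [[92.1, 12.7], [107.7, 17.9], [109.4, 51.5]]
met 205 63 [[82.3, 12.8], [109.1, 32.2], [111.2, 51.3]]
met 215 40 [[110.4, 12.9], [112.6, 32.4], [113.9, 51.0]]
met 225 166 [[110.1, 14.2], [113.9, 32.9], [115.7, 50.4]]
met 235 63 [[59.6, 24.7], [61.5, 31.5], [63.8, 39.3]]
blk 165 7 [[98.0, 19.5], [101.1, 24.6], [101.5, 42.2]]
blk 185 68 [[89.3, 20.4], [91.8, 32.4], [93.6, 43.2]]
blk 195 88 [[86.3, 20.3], [88.7, 31.7], [91.2, 43.1]]
blk 205 120 [[77.8, 20.1], [80.5, 32.1], [83.3, 44.0]]
blk 215 163 [[72.0, 20.0], [75.6, 31.9], [79.2, 43.7]]
blk 225 168 [[66.5, 19.9], [69.7, 31.6], [73.4, 43.4]]
blk 235 65 [[62.1, 19.8], [65.4, 31.6], [67.8, 43.3]]
```

View pics/c2.png

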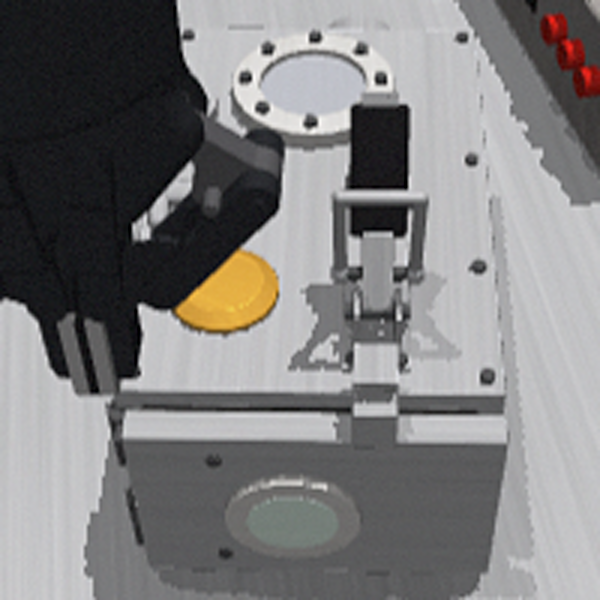

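>>> send_rows:
  commands:
    - {"offset":[3,0.5,-2],"turn":0}
    - {"offset":[7,2,-2],"turn":0}
    - {"offset":[11,4,-2],"turn":0}
    - {"offset":[14.8,5.3,-2],"turn":0}
    - {"offset":[18.4,6.6,-2],"turn":0}

```text
time_s: 6.67
eef_pos: [571.8, 62.9, 284.8]
tcp_rot: [-0.001, 0.77, 0.638, 0.0]
wrist_force: [0.6, -0.4, 1.1]
gripper_width: 0.2
gripper_force: 0.0
```

>>> send_rows:
  commands:
    - {"offset":[3.5,1.7,0],"turn":0}
    - {"offset":[3.5,1.7,3],"turn":0}
    - {"offset":[3.5,1.7,6.5],"turn":0}
    - {"offset":[3.5,1.7,8.5],"turn":0}
    - {"offset":[3.5,1.7,8.5],"turn":0}

```text
time_s: 7.08
eef_pos: [590.8, 92.2, 194.2]
tcp_rot: [-0.003, 0.77, 0.638, -0.004]
wrist_force: [-1.4, 0.2, -1.3]
gripper_width: -0.1
gripper_force: 0.0
```

```bash
python3 -c "
from h import *; go([50,31,205])"
```

```text
t 7.0833 ch [ 25.1  27.8 194.2] yaw 1.384 F [ 0.1 -1.5 -1.3]
offset cm [-2.49  0.32 -1.08] turn -0.003
```

>>> send_rows:
  commands:
    - {"offset":[-0.4,0.3,-0.5],"turn":0}
    - {"offset":[-0.8,0.3,-0.5],"turn":0}
    - {"offset":[-1.2,0.3,-0.5],"turn":0}
    - {"offset":[-1.6,0.3,-0.5],"turn":0}
    - {"offset":[-2.0,0.3,-0.5],"turn":0}

```text
time_s: 7.5
eef_pos: [593.9, 71.4, 206.8]
tcp_rot: [0.001, 0.771, 0.637, 0.001]
wrist_force: [-0.2, 1.2, 0.2]
gripper_width: 0.0
gripper_force: 0.0
```

>>> send_rows:
  commands:
    - {"offset":[-0.3,0,0],"turn":0}
    - {"offset":[-0.6,0,0],"turn":0}
    - {"offset":[-0.9,0,0],"turn":0}
    - {"offset":[-1.2,0,0],"turn":0}
    - {"offset":[-1.5,0,0],"turn":0}

```text
time_s: 7.92
eef_pos: [590.3, 57.1, 205.4]
tcp_rot: [-0.0, 0.77, 0.638, 0.0]
wrist_force: [1.4, 3.5, 5.1]
gripper_width: 0.0
gripper_force: 0.7
```

>>> send_rows:
  commands:
    - {"offset":[-0.3,0,0],"turn":0}
    - {"offset":[-0.6,0,0],"turn":0}
    - {"offset":[-0.9,0,0],"turn":0}
    - {"offset":[-1.2,0,0],"turn":0}
    - {"offset":[-1.5,0,0],"turn":0}

```text
time_s: 8.33
eef_pos: [589.2, 44.2, 208.7]
tcp_rot: [0.0, 0.77, 0.638, 0.003]
wrist_force: [2.2, 3.2, 5.8]
gripper_width: -0.0
gripper_force: 0.0
```

```bash
cat >> h.py <<'E'
def latch(n,f):
  d=snap(n,f); P=ch(cloud(d)); x,y,z=[P[...,i] for i in range(3)]
  col=d['color'].astype(int).sum(2); T=(z>140)&(z<262)&(x<185)&(x>-5)&(y>5)&(y<58)
  for h in range(145,260,10):
    r=[]
    for k in(0,1):
      q=P[T&((col<120)==k)&(abs(z-h)<5)]
      r.append((len(q),np.percentile(q[:,0],[3,50,97]).round(0).tolist() if len(q)>3 else ''))
    print(h,'met',r[0],'blk',r[1])
  return d
E
python3 -c "
from h import *; go([87,31,200]); latch('side','side3')"
```

```text
t 8.3333 ch [ 72.7  35.1 208.7] yaw 1.384 F [-3.6  1.6  5.8]
offset cm [-1.44 -0.41  0.86] turn -0.003
145 met (228, [115.0, 160.0, 167.0]) blk (0, '')
155 met (390, [21.0, 139.0, 159.0]) blk (7, [110.0, 113.0, 114.0])
165 met (136, [103.0, 109.0, 151.0]) blk (3, '')
175 met (98, [103.0, 108.0, 111.0]) blk (4, [103.0, 103.0, 104.0])
185 met (72, [104.0, 106.0, 118.0]) blk (0, '')
195 met (46, [100.0, 103.0, 123.0]) blk (53, [100.0, 101.0, 103.0])
205 met (26, [97.0, 126.0, 130.0]) blk (134, [97.0, 100.0, 102.0])
215 met (53, [88.0, 133.0, 136.0]) blk (142, [94.0, 97.0, 99.0])
225 met (132, [81.0, 134.0, 137.0]) blk (153, [80.0, 94.0, 96.0])
235 met (3, '') blk (166, [80.0, 92.0, 94.0])
245 met (86, [80.0, 87.0, 89.0]) blk (120, [65.0, 89.0, 92.0])
255 met (25, [63.0, 84.0, 86.0]) blk (225, [67.0, 85.0, 87.0])
```

>>> send_rows:
  commands:
    - {"offset":[-0.2,-0.1,0],"turn":0}
    - {"offset":[-0.4,-0.2,0],"turn":0}
    - {"offset":[-0.6,-0.3,0],"turn":0}
    - {"offset":[-0.8,-0.4,0],"turn":0}
    - {"offset":[-1.0,-0.4,0],"turn":0}

```text
time_s: 8.8
eef_pos: [580.7, 33.2, 204.6]
tcp_rot: [-0.001, 0.77, 0.638, -0.001]
wrist_force: [-1.9, 1.2, 2.1]
gripper_width: 0.0
gripper_force: 0.0
```

```bash
python3 -c "
from h import *; go([87,31,205]); latch('side','side4')"
```

```text
t 8.8 ch [ 85.   28.7 204.6] yaw 1.383 F [-0.8 -2.   2.1]
offset cm [-0.2   0.23 -0.04] turn -0.004
145 met (220, [114.0, 160.0, 167.0]) blk (0, '')
155 met (350, [104.0, 140.0, 159.0]) blk (14, [111.0, 114.0, 114.0])
165 met (117, [108.0, 112.0, 159.0]) blk (1, '')
175 met (90, [105.0, 111.0, 113.0]) blk (6, [107.0, 108.0, 109.0])
185 met (43, [108.0, 110.0, 123.0]) blk (1, '')
195 met (21, [106.0, 110.0, 132.0]) blk (109, [107.0, 109.0, 110.0])
205 met (16, [104.0, 107.0, 139.0]) blk (114, [107.0, 108.0, 109.0])
215 met (165, [104.0, 144.0, 146.0]) blk (131, [92.0, 107.0, 109.0])
225 met (5, [108.0, 144.0, 145.0]) blk (145, [92.0, 106.0, 107.0])
235 met (1, '') blk (150, [92.0, 105.0, 106.0])
245 met (97, [85.0, 100.0, 103.0]) blk (164, [79.0, 102.0, 105.0])
255 met (36, [75.0, 98.0, 102.0]) blk (329, [78.0, 96.0, 99.0])
```

>>> send_rows:
  commands:
    - {"offset":[1,0.2,0],"turn":0}
    - {"offset":[2,0.2,-1],"turn":0}
    - {"offset":[2,0.2,-4.5],"turn":0}
    - {"offset":[2,0.2,-7.5],"turn":0}
    - {"offset":[2,0.2,-7.5],"turn":0}

```text
time_s: 9.27
eef_pos: [590.4, 54.2, 287.0]
tcp_rot: [0.002, 0.77, 0.638, 0.004]
wrist_force: [0.0, -0.7, 0.1]
gripper_width: 0.3
gripper_force: 0.0
```

>>> send_rows:
  commands:
    - {"offset":[-3,0,0],"turn":0}
    - {"offset":[-6,0,0],"turn":0}
    - {"offset":[-8.4,0,0],"turn":0}
    - {"offset":[-8.4,0,2],"turn":0}
    - {"offset":[-8.4,0,4.5],"turn":0}

```text
time_s: 9.68
eef_pos: [573.7, -30.4, 237.5]
tcp_rot: [0.002, 0.771, 0.637, 0.002]
wrist_force: [0.3, 1.1, -0.7]
gripper_width: -0.0
gripper_force: 0.0
```

```bash
python3 -c "
from h import *; go([150,31,215])"
```

```text
t 9.6833 ch [148.8  33.4 237.5] yaw 1.381 F [-1.2  0.  -0.7]
offset cm [-0.12 -0.25  2.25] turn -0.006
```

>>> send_rows:
  commands:
    - {"offset":[-0.1,-0.2,0.3],"turn":0}
    - {"offset":[-0.1,-0.2,0.7],"turn":0}
    - {"offset":[-0.1,-0.2,1.1],"turn":0}
    - {"offset":[-0.1,-0.2,1.4],"turn":0}
    - {"offset":[-0.1,-0.2,1.7],"turn":0}

```text
time_s: 10.1
eef_pos: [570.4, -30.2, 219.2]
tcp_rot: [0.001, 0.77, 0.638, 0.0]
wrist_force: [-0.9, -4.6, 8.5]
gripper_width: -0.3
gripper_force: 4.1
```

>>> send_rows:
  commands:
    - {"offset":[0,0,0.3],"turn":0}
    - {"offset":[0,0,0.6],"turn":0}
    - {"offset":[0,0,0.9],"turn":0}
    - {"offset":[0,0,1.2],"turn":0}
    - {"offset":[0,0,1.5],"turn":0}

```text
time_s: 10.52
eef_pos: [569.5, -30.2, 202.9]
tcp_rot: [-0.0, 0.77, 0.638, 0.0]
wrist_force: [-0.2, -0.4, -0.3]
gripper_width: 0.0
gripper_force: 0.0
```

```bash
python3 -c "
from h import *; go([150,31,200]); latch('side','side5')"
```

```text
t 10.5167 ch [149.4  29.3 202.9] yaw 1.383 F [ 0.4 -0.2 -0.3]
offset cm [-0.06  0.17  0.29] turn -0.004
145 met (207, [119.0, 161.0, 167.0]) blk (0, '')
155 met (283, [109.0, 145.0, 159.0]) blk (0, '')
165 met (22, [107.0, 147.0, 158.0]) blk (0, '')
175 met (52, [102.0, 107.0, 119.0]) blk (0, '')
185 met (40, [121.0, 131.0, 139.0]) blk (0, '')
195 met (186, [142.0, 159.0, 161.0]) blk (0, '')
205 met (35, [156.0, 160.0, 161.0]) blk (12, [105.0, 160.0, 162.0])
215 met (55, [157.0, 160.0, 161.0]) blk (97, [103.0, 157.0, 161.0])
225 met (57, [156.0, 160.0, 162.0]) blk (89, [102.0, 157.0, 161.0])
235 met (64, [157.0, 160.0, 161.0]) blk (81, [141.0, 157.0, 161.0])
245 met (40, [156.0, 161.0, 162.0]) blk (158, [146.0, 161.0, 164.0])
255 met (15, [137.0, 143.0, 162.0]) blk (434, [142.0, 159.0, 163.0])
```

>>> send_rows:
  commands:
    - {"offset":[-0.3,0.1,0.3],"turn":0}
    - {"offset":[-0.5,0.1,0.6],"turn":0}
    - {"offset":[-0.5,0.1,0.9],"turn":0}
    - {"offset":[-0.5,0.1,0.9],"turn":0}

```text
time_s: 10.9
eef_pos: [569.2, -35.6, 193.5]
tcp_rot: [-0.0, 0.77, 0.637, -0.0]
wrist_force: [0.7, 0.1, -0.4]
gripper_width: -0.3
gripper_force: 0.0
```

>>> send_rows:
  commands:
    - {"offset":[-1,0,-2],"turn":0}
    - {"offset":[-2,0,-4],"turn":0}
    - {"offset":[-3.5,-2,-6],"turn":0}
    - {"offset":[-4,-5,-7],"turn":0}
    - {"offset":[-4,-8,-8],"turn":0}

```text
time_s: 11.32
eef_pos: [483.2, -60.8, 275.1]
tcp_rot: [0.001, 0.771, 0.637, 0.0]
wrist_force: [-0.6, 0.8, 0.8]
gripper_width: -0.1
gripper_force: 0.0
```

```bash
python3 -c "
from h import *; go([150,31,200]); latch('side','side6')
im=cv2.imread('pics/side6.png')[90:270,260:400]; cv2.imwrite('pics/c3.png',cv2.resize(im,None,fx=3.3,fy=3.3,interpolation=cv2.INTER_CUBIC))"
```

```text
t 11.3167 ch [195.2 -50.  275.1] yaw 1.381 F [-0.7 -0.8  0.8]
offset cm [4.57 8.07 7.52] turn -0.006
145 met (165, [105.0, 165.0, 167.0]) blk (0, '')
155 met (632, [104.0, 148.0, 165.0]) blk (10, [113.0, 114.0, 115.0])
165 met (298, [106.0, 118.0, 152.0]) blk (3, '')
175 met (139, [102.0, 109.0, 111.0]) blk (3, '')
185 met (74, [106.0, 108.0, 110.0]) blk (3, '')
195 met (16, [103.0, 107.0, 109.0]) blk (111, [105.0, 107.0, 108.0])
205 met (7, [102.0, 102.0, 103.0]) blk (119, [103.0, 105.0, 107.0])
215 met (8, [100.0, 102.0, 103.0]) blk (128, [102.0, 104.0, 105.0])
225 met (6, [98.0, 100.0, 101.0]) blk (142, [100.0, 102.0, 104.0])
235 met (2, '') blk (132, [99.0, 101.0, 102.0])
245 met (64, [94.0, 97.0, 98.0]) blk (87, [97.0, 99.0, 101.0])
255 met (6, [96.0, 97.0, 98.0]) blk (0, '')
```

View pics/c3.png

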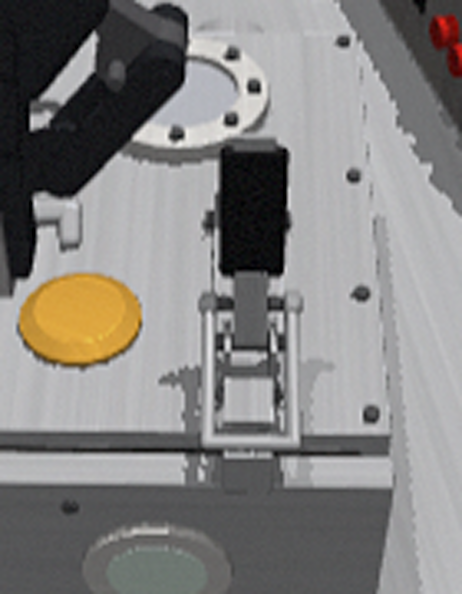

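```bash
python3 - <<'E'
from h import *
for n in ('side','top'):
  d=dict(np.load('pics/side6.npz')) if n=='side' else snap('top','top6')
  P=ch(cloud(d)); x,y,z=[P[...,i] for i in range(3)]
  for a in (14,18,24,31,38,44,48):
    m=(abs(y-a)<2.5)&(x>135)&(x<185)&(z>135); p=P[m]; p=p[np.argsort(p[:,0])]; print(n,a,[tuple(q) for q in p[::max(1,len(p)//9)][:,[0,2]].round(0).astype(int).tolist()])
E
```

```text
side 14 [(135, 160), (138, 160), (143, 159), (147, 160), (150, 157), (153, 157), (156, 153), (161, 154), (163, 153), (165, 151)]
side 18 [(136, 161), (140, 160), (144, 159), (148, 157), (152, 156), (155, 154), (160, 154), (162, 152), (164, 152), (165, 149)]
side 24 [(137, 158), (142, 160), (147, 160), (152, 160), (155, 150), (159, 158), (164, 146), (165, 150), (166, 140), (167, 144)]
side 31 [(137, 159), (142, 160), (147, 158), (152, 159), (155, 158), (158, 159), (161, 153), (165, 149), (166, 147), (167, 143)]
side 38 [(136, 158), (143, 159), (147, 159), (152, 159), (154, 159), (159, 156), (162, 154), (164, 151), (166, 147), (167, 146)]
side 44 [(135, 159), (138, 157), (139, 155), (160, 152), (160, 152), (162, 152), (163, 153), (163, 152), (163, 152), (164, 151), (164, 149), (165, 149), (165, 149)]
side 48 [(135, 159), (138, 158), (142, 160), (145, 158), (149, 157), (153, 156), (157, 154), (160, 152), (164, 154)]
top 14 [(135, 162), (138, 160), (141, 162), (144, 158), (147, 157), (151, 157), (153, 155), (157, 156), (160, 156), (162, 154)]
top 18 [(136, 157), (139, 161), (142, 158), (145, 144), (148, 146), (152, 160), (154, 161), (158, 153), (161, 154)]
top 24 [(136, 153), (138, 162), (141, 160), (144, 160), (147, 160), (151, 161), (154, 160), (157, 161), (161, 154), (164, 152)]
top 31 [(136, 159), (137, 160), (140, 159), (144, 159), (147, 162), (150, 161), (153, 159), (156, 160), (161, 154), (165, 150)]
top 38 [(136, 162), (138, 160), (141, 162), (145, 161), (148, 160), (151, 160), (154, 162), (158, 160), (162, 152), (165, 148)]
top 44 [(136, 160), (139, 160), (145, 159), (149, 154), (152, 155), (156, 153), (159, 153), (161, 153), (162, 153), (164, 152)]
top 48 [(136, 164), (139, 160), (142, 160), (145, 160), (148, 160), (150, 156), (153, 154), (156, 157), (160, 155), (163, 153)]
```

>>> send_rows:
  commands:
    - {"offset":[2,2.7,0],"turn":0}
    - {"offset":[4,5.4,0],"turn":0}
    - {"offset":[6,8.1,0],"turn":0}
    - {"offset":[6,8.1,2],"turn":0}
    - {"offset":[6,8.1,4.5],"turn":0}

```text
time_s: 11.83
eef_pos: [578.2, -15.0, 229.8]
tcp_rot: [0.001, 0.77, 0.638, 0.002]
wrist_force: [-0.5, 0.6, -1.1]
gripper_width: -0.4
gripper_force: 0.0
```

>>> send_rows:
  commands:
    - {"offset":[0.3,0,0],"turn":0}
    - {"offset":[0.7,0,0],"turn":0}
    - {"offset":[1.1,0,0],"turn":0}
    - {"offset":[1.4,0,0],"turn":0}
    - {"offset":[1.4,0,0],"turn":0}

```text
time_s: 12.25
eef_pos: [577.9, -1.6, 230.9]
tcp_rot: [0.001, 0.77, 0.638, 0.001]
wrist_force: [-0.2, 0.2, 0.1]
gripper_width: 0.3
gripper_force: 0.0
```

```bash
python3 -c "
from h import *; go([110.7,31,229.4]); go([95.5,31,225.8])"
```

```text
t 12.25 ch [119.7  32.3 230.9] yaw 1.383 F [-0.1 -0.2  0.1]
offset cm [ 0.9  -0.13  0.15] turn -0.004
t 12.25 ch [119.7  32.3 230.9] yaw 1.383 F [-0.1 -0.2  0.1]
offset cm [ 2.42 -0.14  0.51] turn -0.004
```

>>> send_rows:
  commands:
    - {"offset":[0.3,-0.1,0.1],"turn":0}
    - {"offset":[0.6,-0.1,0.15],"turn":0}
    - {"offset":[0.9,-0.1,0.15],"turn":0}
    - {"offset":[1.2,-0.1,0.2],"turn":0}
    - {"offset":[1.5,-0.1,0.3],"turn":0}

```text
time_s: 12.67
eef_pos: [579.0, 12.8, 226.6]
tcp_rot: [0.0, 0.77, 0.638, 0.0]
wrist_force: [0.1, -0.9, 0.4]
gripper_width: 0.0
gripper_force: 0.5
```

>>> send_rows:
  commands:
    - {"offset":[0.3,0,0.07],"turn":0}
    - {"offset":[0.6,0,0.15],"turn":0}
    - {"offset":[0.9,0,0.2],"turn":0}

```text
time_s: 12.92
eef_pos: [580.5, 21.7, 224.1]
tcp_rot: [0.0, 0.77, 0.638, -0.0]
wrist_force: [0.3, -1.2, -0.2]
gripper_width: 0.1
gripper_force: 0.5
```

```bash
python3 -c "
from h import *; go([95.5,31,225.8]); go([81.4,31,219.2]);latch('side','side7')"
```

```text
t 12.9167 ch [ 96.3  30.6 224.1] yaw 1.383 F [ 1.1  0.5 -0.2]
offset cm [ 0.08  0.04 -0.17] turn -0.004
t 12.9167 ch [ 96.3  30.6 224.1] yaw 1.383 F [ 1.1  0.5 -0.2]
offset cm [1.49 0.04 0.49] turn -0.004
145 met (176, [21.0, 162.0, 168.0]) blk (0, '')
155 met (650, [105.0, 145.0, 162.0]) blk (16, [110.0, 114.0, 115.0])
165 met (315, [101.0, 111.0, 145.0]) blk (9, [102.0, 103.0, 104.0])
175 met (107, [100.0, 104.0, 107.0]) blk (1, '')
185 met (84, [97.0, 101.0, 104.0]) blk (22, [97.0, 99.0, 100.0])
195 met (6, [93.0, 95.0, 96.0]) blk (143, [94.0, 97.0, 100.0])
205 met (4, [92.0, 93.0, 93.0]) blk (140, [91.0, 93.0, 96.0])
215 met (3, '') blk (47, [88.0, 91.0, 93.0])
225 met (20, [106.0, 107.0, 109.0]) blk (11, [106.0, 107.0, 108.0])
235 met (65, [103.0, 107.0, 109.0]) blk (70, [102.0, 104.0, 108.0])
245 met (58, [104.0, 107.0, 109.0]) blk (71, [102.0, 104.0, 108.0])
255 met (67, [103.0, 107.0, 109.0]) blk (80, [91.0, 104.0, 108.0])
```

>>> send_rows:
  commands:
    - {"offset":[0.3,0,0.1],"turn":0}
    - {"offset":[0.6,0,0.2],"turn":0}
    - {"offset":[0.9,0,0.3],"turn":0}
    - {"offset":[1.2,0,0.4],"turn":0}
    - {"offset":[1.5,0,0.5],"turn":0}

```text
time_s: 13.38
eef_pos: [583.1, 36.1, 219.0]
tcp_rot: [0.0, 0.77, 0.638, -0.001]
wrist_force: [-0.5, -2.6, -0.1]
gripper_width: -0.2
gripper_force: 1.3
```

>>> send_rows:
  commands:
    - {"offset":[0.25,0,0.2],"turn":0}
    - {"offset":[0.5,0,0.35],"turn":0}
    - {"offset":[0.75,0,0.5],"turn":0}
    - {"offset":[1.0,0,0.7],"turn":0}
    - {"offset":[1.25,0,0.9],"turn":0}

```text
time_s: 13.8
eef_pos: [585.5, 48.4, 210.2]
tcp_rot: [0.0, 0.77, 0.638, -0.0]
wrist_force: [-2.7, -3.5, 2.6]
gripper_width: -0.4
gripper_force: 2.6
```

```bash
python3 - <<'E'
from h import *
go([58.3,31,198.5]);d=latch('side','side8')
P=ch(cloud(d)); x,y,z=[P[...,i] for i in range(3)]
for a in (14,31,44,48):
    m=(abs(y-a)<2.5)&(x>135)&(x<185)&(z>135); p=P[m]; p=p[np.argsort(p[:,0])]; print(a,[tuple(q) for q in p[::max(1,len(p)//9)][:,[0,2]].round(0).astype(int).tolist()])
E
```

```text
t 13.8 ch [ 69.1  30.6 210.2] yaw 1.383 F [ 3.9 -2.   2.6]
offset cm [1.08 0.04 1.17] turn -0.004
145 met (178, [21.0, 160.0, 166.0]) blk (1, '')
155 met (723, [104.0, 139.0, 158.0]) blk (8, [110.0, 113.0, 115.0])
165 met (289, [94.0, 102.0, 146.0]) blk (14, [95.0, 96.0, 99.0])
175 met (110, [86.0, 92.0, 97.0]) blk (3, '')
185 met (26, [81.0, 87.0, 90.0]) blk (161, [77.0, 83.0, 87.0])
195 met (6, [65.0, 70.0, 73.0]) blk (187, [68.0, 74.0, 80.0])
205 met (9, [63.0, 65.0, 68.0]) blk (50, [64.0, 68.0, 71.0])
215 met (38, [76.0, 80.0, 82.0]) blk (36, [75.0, 79.0, 81.0])
225 met (51, [76.0, 80.0, 82.0]) blk (74, [75.0, 77.0, 81.0])
235 met (57, [76.0, 80.0, 81.0]) blk (66, [75.0, 77.0, 81.0])
245 met (63, [76.0, 80.0, 81.0]) blk (67, [61.0, 76.0, 81.0])
255 met (32, [60.0, 77.0, 82.0]) blk (196, [68.0, 81.0, 83.0])
14 [(136, 157), (138, 155), (141, 157), (144, 154), (146, 155), (149, 154), (151, 154), (154, 151), (156, 153), (158, 150)]
31 [(136, 159), (140, 159), (147, 160), (152, 159), (156, 155), (157, 150), (159, 150), (163, 145), (165, 146), (166, 136)]
44 [(136, 156), (139, 153), (144, 153), (148, 152), (154, 152), (155, 154), (156, 153), (157, 150), (157, 148), (158, 149), (158, 154)]
48 [(135, 157), (138, 156), (141, 157), (143, 154), (146, 156), (148, 154), (151, 155), (153, 152), (156, 153), (157, 151)]
```

>>> send_rows:
  commands:
    - {"offset":[0.2,0,0.2],"turn":0}
    - {"offset":[0.35,0,0.4],"turn":0}
    - {"offset":[0.5,0,0.6],"turn":0}
    - {"offset":[0.65,0,0.75],"turn":0}

```text
time_s: 14.18
eef_pos: [586.9, 55.5, 203.0]
tcp_rot: [-0.0, 0.77, 0.638, 0.0]
wrist_force: [-3.5, -2.9, 5.1]
gripper_width: 0.3
gripper_force: 2.9
```

>>> send_rows:
  commands:
    - {"offset":[0.15,0,0.15],"turn":0}
    - {"offset":[0.25,0,0.3],"turn":0}
    - {"offset":[0.4,0,0.45],"turn":0}
    - {"offset":[0.4,0,0.45],"turn":0}

```text
time_s: 14.52
eef_pos: [587.6, 59.5, 198.2]
tcp_rot: [-0.0, 0.77, 0.638, 0.0]
wrist_force: [-2.1, -0.3, 3.5]
gripper_width: 0.2
gripper_force: 1.7
```

```bash
python3 - <<'E'
from h import *
go([50.4,31,185.2]); latch('side','side9')
E
```

```text
t 14.5167 ch [ 57.8  30.6 198.2] yaw 1.383 F [ 0.6 -2.   3.5]
offset cm [0.74 0.04 1.3 ] turn -0.004
145 met (190, [21.0, 159.0, 165.0]) blk (0, '')
155 met (811, [96.0, 135.0, 157.0]) blk (8, [96.0, 113.0, 114.0])
165 met (239, [89.0, 97.0, 146.0]) blk (4, [94.0, 96.0, 96.0])
175 met (82, [80.0, 84.0, 90.0]) blk (106, [73.0, 78.0, 82.0])
185 met (0, '') blk (223, [59.0, 67.0, 75.0])
195 met (5, [56.0, 58.0, 69.0]) blk (48, [54.0, 58.0, 68.0])
205 met (44, [65.0, 69.0, 70.0]) blk (44, [64.0, 66.0, 70.0])
215 met (57, [64.0, 69.0, 70.0]) blk (63, [64.0, 65.0, 70.0])
225 met (50, [66.0, 69.0, 71.0]) blk (70, [64.0, 65.0, 70.0])
235 met (52, [64.0, 69.0, 71.0]) blk (69, [49.0, 66.0, 71.0])
245 met (24, [46.0, 68.0, 71.0]) blk (215, [54.0, 70.0, 73.0])
255 met (11, [46.0, 47.0, 52.0]) blk (305, [49.0, 67.0, 71.0])
```

>>> send_rows:
  commands:
    - {"offset":[0.15,0,0.25],"turn":0}
    - {"offset":[0.3,0,0.5],"turn":0}
    - {"offset":[0.45,0,0.75],"turn":0}
    - {"offset":[0.6,0,1.0],"turn":0}
    - {"offset":[0.74,0,1.3],"turn":0}

```text
time_s: 14.98
eef_pos: [589.2, 66.9, 185.4]
tcp_rot: [-0.0, 0.77, 0.638, 0.001]
wrist_force: [-1.9, 1.1, 4.7]
gripper_width: -0.1
gripper_force: 1.9
```

>>> send_rows:
  commands:
    - {"offset":[0.1,0,0.25],"turn":0}
    - {"offset":[0.2,0,0.5],"turn":0}
    - {"offset":[0.25,0,0.7],"turn":0}
    - {"offset":[0.3,0,0.9],"turn":0}
    - {"offset":[0.35,0,1.1],"turn":0}

```text
time_s: 15.4
eef_pos: [590.0, 69.7, 174.1]
tcp_rot: [0.0, 0.77, 0.638, 0.0]
wrist_force: [1.0, 0.6, 1.7]
gripper_width: 0.0
gripper_force: 0.8
```

```bash
python3 - <<'E'
from h import *
go([43,31,160]); latch('side','side10')
E
```

```text
t 15.4 ch [ 47.4  31.2 174.1] yaw 1.383 F [-0.8  0.8  1.7]
offset cm [ 0.44 -0.02  1.41] turn -0.004
145 met (194, [21.0, 158.0, 165.0]) blk (1, '')
155 met (946, [90.0, 120.0, 156.0]) blk (9, [93.0, 95.0, 114.0])
165 met (135, [66.0, 82.0, 147.0]) blk (261, [50.0, 63.0, 76.0])
175 met (11, [58.0, 59.0, 60.0]) blk (35, [47.0, 51.0, 59.0])
185 met (41, [54.0, 59.0, 60.0]) blk (59, [53.0, 55.0, 60.0])
195 met (46, [54.0, 58.0, 60.0]) blk (61, [54.0, 55.0, 60.0])
205 met (51, [54.0, 59.0, 60.0]) blk (58, [51.0, 55.0, 60.0])
215 met (42, [40.0, 56.0, 61.0]) blk (103, [43.0, 59.0, 62.0])
225 met (13, [36.0, 59.0, 61.0]) blk (300, [40.0, 58.0, 61.0])
235 met (0, '') blk (137, [38.0, 60.0, 65.0])
245 met (11, [56.0, 58.0, 64.0]) blk (120, [58.0, 65.0, 66.0])
255 met (21, [56.0, 57.0, 65.0]) blk (215, [57.0, 64.0, 66.0])
```

>>> send_rows:
  commands:
    - {"offset":[0.15,0,0.2],"turn":0}
    - {"offset":[0.3,0,0.4],"turn":0}
    - {"offset":[0.45,0,0.6],"turn":0}
    - {"offset":[0.6,0,0.8],"turn":0}

```text
time_s: 15.78
eef_pos: [590.5, 75.6, 165.8]
tcp_rot: [-0.0, 0.77, 0.638, -0.0]
wrist_force: [-0.0, -0.2, 0.1]
gripper_width: 0.0
gripper_force: 0.0
```

>>> send_rows:
  commands:
    - {"offset":[0.05,0,0.1],"turn":0}
    - {"offset":[0.1,0,0.2],"turn":0}
    - {"offset":[0.1,0,0.3],"turn":0}
    - {"offset":[0.1,0,0.3],"turn":0}

```text
time_s: 16.12
eef_pos: [590.8, 76.4, 163.0]
tcp_rot: [-0.0, 0.77, 0.638, -0.0]
wrist_force: [0.3, -0.0, -0.3]
gripper_width: 0.1
gripper_force: 0.0
```

```bash
python3 -c "
from h import *
go([38,31,158])"
```

```text
t 16.1167 ch [ 40.6  30.7 163. ] yaw 1.383 F [-0.   0.3 -0.3]
offset cm [0.26 0.03 0.5 ] turn -0.004
```

>>> send_rows:
  commands:
    - {"offset":[0.2,0,0],"turn":0}
    - {"offset":[0.5,0,0],"turn":0}
    - {"offset":[0.5,0,0.1],"turn":0}
    - {"offset":[0.5,0,0.2],"turn":0}
    - {"offset":[0.5,0,0.2],"turn":0}

```text
time_s: 16.53
eef_pos: [591.8, 81.4, 161.1]
tcp_rot: [-0.0, 0.77, 0.638, -0.0]
wrist_force: [-0.1, -0.1, 0.1]
gripper_width: 0.4
gripper_force: 0.0
```

>>> send_rows:
  commands:
    - {"offset":[0,0,0.05],"turn":0}
    - {"offset":[0,0,0.1],"turn":0}
    - {"offset":[0,0,0.1],"turn":0}

```text
time_s: 16.78
eef_pos: [591.8, 81.3, 160.2]
tcp_rot: [-0.0, 0.77, 0.638, -0.0]
wrist_force: [-0.7, 0.2, -0.1]
gripper_width: -0.2
gripper_force: 0.0
```

```bash
python3 - <<'E'
from h import *
go([36,31,158])
d=latch('side','side11'); snap('top','top11')
im=cv2.imread('pics/side11.png')[80:260,240:400]; cv2.imwrite('pics/c4.png',cv2.resize(im,None,fx=3.3,fy=3.3,interpolation=cv2.INTER_CUBIC))
E
```

```text
t 16.7833 ch [ 35.7  30.8 160.2] yaw 1.383 F [-0.  -0.7 -0.1]
offset cm [-0.03  0.02  0.22] turn -0.004
145 met (223, [21.0, 157.0, 164.0]) blk (1, '')
155 met (976, [73.0, 115.0, 156.0]) blk (311, [36.0, 57.0, 76.0])
165 met (49, [45.0, 47.0, 155.0]) blk (24, [42.0, 44.0, 48.0])
175 met (41, [42.0, 47.0, 48.0]) blk (60, [41.0, 43.0, 48.0])
185 met (41, [45.0, 47.0, 49.0]) blk (62, [42.0, 43.0, 48.0])
195 met (39, [43.0, 46.0, 48.0]) blk (60, [28.0, 43.0, 48.0])
205 met (31, [29.0, 45.0, 49.0]) blk (143, [31.0, 48.0, 50.0])
215 met (8, [24.0, 26.0, 29.0]) blk (292, [27.0, 46.0, 49.0])
225 met (1, '') blk (72, [44.0, 53.0, 54.0])
235 met (19, [44.0, 46.0, 54.0]) blk (139, [46.0, 53.0, 55.0])
245 met (5, [43.0, 46.0, 46.0]) blk (224, [46.0, 49.0, 54.0])
255 met (0, '') blk (250, [46.0, 48.0, 57.0])
```

View pics/c4.png

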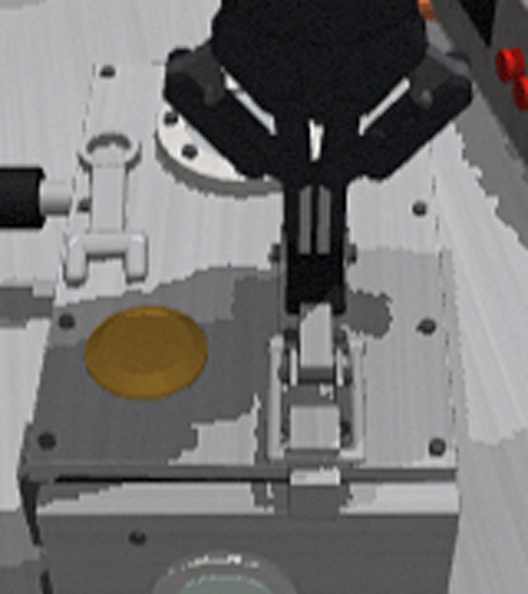

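>>> send_rows:
  commands:
    - {"offset":[0,0,0.05],"turn":0}
    - {"offset":[0,0,0.1],"turn":0}
    - {"offset":[0,0,0.15],"turn":0}
    - {"offset":[0,0,0.15],"turn":0}

```text
time_s: 17.22
eef_pos: [591.8, 81.3, 158.7]
tcp_rot: [-0.0, 0.77, 0.638, -0.0]
wrist_force: [0.4, -0.1, -0.0]
gripper_width: -0.2
gripper_force: 0.0
```

>>> send_rows:
  commands:
    - {"offset":[0,0,0.05],"turn":0}
    - {"offset":[0,0,0.1],"turn":0}
    - {"offset":[0,0,0.1],"turn":0}

```text
time_s: 17.47
eef_pos: [591.9, 81.4, 158.1]
tcp_rot: [0.0, 0.77, 0.638, 0.0]
wrist_force: [-1.4, 0.1, 2.4]
gripper_width: -0.1
gripper_force: 1.1
```

>>> send_rows:
  commands:
    - {"offset":[0,0,0.03],"turn":0}
    - {"offset":[0,0,0.05],"turn":0}
    - {"offset":[0,0,0.05],"turn":0}

```text
time_s: 17.72
eef_pos: [592.0, 81.4, 157.8]
tcp_rot: [0.0, 0.77, 0.638, 0.0]
wrist_force: [-2.4, -0.3, 4.6]
gripper_width: 0.2
gripper_force: 2.6
```

>>> send_rows:
  commands:
    - {"offset":[0,0,0.04],"turn":0}
    - {"offset":[0,0,0.04],"turn":0}

```text
time_s: 17.88
eef_pos: [592.0, 81.4, 157.5]
tcp_rot: [0.0, 0.77, 0.638, 0.0]
wrist_force: [-1.8, -0.6, 5.4]
gripper_width: -0.4
gripper_force: 2.7
```

>>> send_rows:
  commands:
    - {"offset":[0,0,0.04],"turn":0}
    - {"offset":[0,0,0.04],"turn":0}

```text
time_s: 18.05
eef_pos: [592.0, 81.4, 157.1]
tcp_rot: [0.0, 0.77, 0.638, 0.0]
wrist_force: [-1.2, -0.1, 6.3]
gripper_width: -0.5
gripper_force: 2.9
```

>>> send_rows:
  commands:
    - {"offset":[0,0,0.04],"turn":0}
    - {"offset":[0,0,0.04],"turn":0}

```text
time_s: 18.22
eef_pos: [592.0, 81.4, 156.7]
tcp_rot: [0.0, 0.77, 0.638, 0.0]
wrist_force: [-1.9, 0.4, 4.9]
gripper_width: -0.1
gripper_force: 2.9
```

>>> send_rows:
  commands:
    - {"offset":[0,0,0.05],"turn":0}
    - {"offset":[0,0,0.1],"turn":0}

```text
time_s: 18.38
eef_pos: [592.1, 81.5, 156.1]
tcp_rot: [0.0, 0.77, 0.638, 0.0]
wrist_force: [-3.3, -0.2, 7.9]
gripper_width: -0.4
gripper_force: 4.1
```

>>> send_rows:
  commands:
    - {"offset":[0,0,0.05],"turn":0}
    - {"offset":[0,0,0.1],"turn":0}

```text
time_s: 18.55
eef_pos: [592.0, 81.5, 155.3]
tcp_rot: [0.0, 0.77, 0.638, 0.001]
wrist_force: [-3.6, -0.6, 10.3]
gripper_width: 0.1
gripper_force: 5.5
```

>>> send_rows:
  commands:
    - {"offset":[0,0,0.05],"turn":0}
    - {"offset":[0,0,0.1],"turn":0}

```text
time_s: 18.72
eef_pos: [592.1, 81.5, 154.8]
tcp_rot: [0.0, 0.77, 0.638, 0.001]
wrist_force: [-5.3, 0.4, 16.7]
gripper_width: 0.2
gripper_force: 8.0
```

>>> send_rows:
  commands:
    - {"offset":[0,0,0],"turn":0}
    - {"offset":[0,0,0],"turn":0}

```text
time_s: 18.88
eef_pos: [592.1, 81.5, 154.8]
tcp_rot: [0.0, 0.77, 0.638, 0.001]
wrist_force: [-4.2, 0.6, 12.3]
gripper_width: 0.1
gripper_force: 6.4
```

```bash
python3 - <<'E'
from h import *
go([36,31,158])
s=read_state(); print(s['wrist_torque'])
W=dict(wrist=0)
for n in('side','top'):
  d=snap(n,n+'12'); P=ch(cloud(d)); x,y,z=[P[...,i] for i in range(3)]
  for a in range(-4,100,4):
    m=(abs(x-a)<2)&(abs(y-31)<9)&(z>131)&(z<175)
    if m.sum()>2: print(n,a,m.sum(),np.percentile(z[m],[5,50,95]).round(1))
E
```

```text
t 18.8833 ch [ 35.4  31.  154.8] yaw 1.383 F [ 0.2 -4.2 12.3]
offset cm [-0.06 -0.   -0.32] turn -0.004
[-0.06650515  1.04614593 -0.02060814]
side 40 13 [152.7 155.6 171.7]
side 44 45 [153.5 163.3 174.2]
side 48 95 [153.2 163.  174.1]
side 52 23 [152.8 153.7 154.6]
side 56 23 [152.7 154.  154.7]
side 60 27 [137.8 153.8 154.7]
side 64 27 [132.6 153.8 154.8]
side 68 28 [133.  153.5 154.8]
side 72 26 [133.5 153.5 154.9]
side 76 26 [150.8 153.9 155.6]
side 80 17 [153.1 154.5 155.5]
side 84 23 [152.3 154.6 155.4]
side 88 19 [150.9 154.  155.1]
side 92 28 [150.2 153.7 155.5]
side 96 22 [148.3 154.3 155.8]
```

>>> send_rows:
  commands:
    - {"offset":[0,0,0.03],"turn":0}
    - {"offset":[0,0,0.05],"turn":0}
    - {"offset":[0,0,0.05],"turn":0}

```text
time_s: 19.23
eef_pos: [592.2, 81.4, 153.7]
tcp_rot: [0.0, 0.77, 0.638, 0.001]
wrist_force: [0.2, 0.2, -0.5]
gripper_width: 0.1
gripper_force: 0.0
```

>>> send_rows:
  commands:
    - {"offset":[0,0,0.03],"turn":0}
    - {"offset":[0,0,0.05],"turn":0}
    - {"offset":[0,0,0.05],"turn":0}

```text
time_s: 19.48
eef_pos: [591.6, 81.3, 151.5]
tcp_rot: [-0.0, 0.77, 0.638, -0.0]
wrist_force: [-1.2, -0.2, 0.5]
gripper_width: -0.2
gripper_force: 0.0
```

>>> send_rows:
  commands:
    - {"offset":[0,0,0.04],"turn":0}
    - {"offset":[0,0,0.04],"turn":0}

```text
time_s: 19.65
eef_pos: [591.7, 81.3, 151.3]
tcp_rot: [-0.0, 0.77, 0.638, -0.0]
wrist_force: [0.2, 0.3, 1.2]
gripper_width: 0.0
gripper_force: 0.0
```

>>> send_rows:
  commands:
    - {"offset":[0,0,0.04],"turn":0}
    - {"offset":[0,0,0.04],"turn":0}

```text
time_s: 19.82
eef_pos: [591.8, 81.3, 151.1]
tcp_rot: [-0.0, 0.77, 0.638, -0.0]
wrist_force: [-0.2, -0.1, -0.4]
gripper_width: -0.1
gripper_force: 0.0
```

>>> send_rows:
  commands:
    - {"offset":[0,0,0.04],"turn":0}
    - {"offset":[0,0,0.04],"turn":0}

```text
time_s: 19.98
eef_pos: [591.9, 81.4, 150.9]
tcp_rot: [0.0, 0.77, 0.638, 0.0]
wrist_force: [-0.7, -0.7, 0.5]
gripper_width: 0.2
gripper_force: 0.2
```

>>> send_rows:
  commands:
    - {"offset":[0,0,0.05],"turn":0}
    - {"offset":[0,0,0.05],"turn":0}

```text
time_s: 20.15
eef_pos: [591.9, 81.4, 150.7]
tcp_rot: [0.0, 0.77, 0.638, 0.0]
wrist_force: [-1.3, 0.4, 3.0]
gripper_width: -0.1
gripper_force: 1.2
```

>>> send_rows:
  commands:
    - {"offset":[0,0,0.05],"turn":0}
    - {"offset":[0,0,0.05],"turn":0}

```text
time_s: 20.32
eef_pos: [591.9, 81.3, 150.5]
tcp_rot: [0.0, 0.77, 0.638, 0.0]
wrist_force: [-2.5, -1.1, 5.1]
gripper_width: 0.1
gripper_force: 2.7
```

>>> send_rows:
  commands:
    - {"offset":[0,0,0.05],"turn":0}
    - {"offset":[0,0,0.05],"turn":0}

```text
time_s: 20.48
eef_pos: [592.0, 81.3, 150.4]
tcp_rot: [0.0, 0.77, 0.638, 0.0]
wrist_force: [-3.0, 0.3, 7.8]
gripper_width: 0.3
gripper_force: 4.0
```

>>> send_rows:
  commands:
    - {"offset":[0,0,0.04],"turn":0}
    - {"offset":[0,0,0.04],"turn":0}

```text
time_s: 20.65
eef_pos: [592.0, 81.4, 150.3]
tcp_rot: [0.0, 0.77, 0.638, 0.0]
wrist_force: [-3.3, -0.0, 9.1]
gripper_width: 0.1
gripper_force: 5.0
```

>>> send_rows:
  commands:
    - {"offset":[0,0,0.04],"turn":0}
    - {"offset":[0,0,0.04],"turn":0}

```text
time_s: 20.82
eef_pos: [592.0, 81.3, 150.3]
tcp_rot: [0.0, 0.77, 0.638, 0.001]
wrist_force: [-3.9, -0.5, 12.6]
gripper_width: -0.0
gripper_force: 6.1
```

>>> send_rows:
  commands:
    - {"offset":[0,0,-0.3],"turn":0}
    - {"offset":[0,0,-2],"turn":0}
    - {"offset":[0,0,-5.5],"turn":0}
    - {"offset":[0,0,-9],"turn":0}
    - {"offset":[0,0,-12],"turn":0}

```text
time_s: 21.23
eef_pos: [591.8, 81.3, 270.3]
tcp_rot: [0.0, 0.77, 0.638, 0.0]
wrist_force: [0.5, 0.5, 0.7]
gripper_width: -0.3
gripper_force: 0.0
```

>>> send_rows:
  commands:
    - {"offset":[-4,0,0],"turn":0}
    - {"offset":[-8,0,0],"turn":0}
    - {"offset":[-12,-2,0],"turn":0}
    - {"offset":[-16,-4,0],"turn":0}
    - {"offset":[-19,-6,0],"turn":0}

```text
time_s: 21.65
eef_pos: [497.0, -95.4, 268.1]
tcp_rot: [0.0, 0.77, 0.638, -0.0]
wrist_force: [0.5, -0.9, -0.7]
gripper_width: 0.2
gripper_force: 0.0
```

>>> send_rows:
  commands:
    - {"offset":[0,-4,0],"turn":0}
    - {"offset":[0,-8,0],"turn":0}
    - {"offset":[0,-8,0],"turn":0}

```text
time_s: 21.9
eef_pos: [411.6, -78.1, 267.6]
tcp_rot: [-0.002, 0.771, 0.637, -0.002]
wrist_force: [-0.2, -0.6, -0.4]
gripper_width: -0.1
gripper_force: 0.0
```

```bash
python3 - <<'E'
from h import *
d=latch('side','side13'); snap('top','top13')
P=ch(cloud(d)); x,y,z=[P[...,i] for i in range(3)]
for a in range(0,100,6):
    m=(abs(x-a)<2)&(abs(y-31)<7)&(z>131)&(z<185)
    if m.sum()>2: print(a,m.sum(),np.percentile(z[m],[5,50,95]).round(1))
a=cv2.imread('pics/side13.png')[80:260,250:400]; b=cv2.imread('pics/top13.png')[125:305,160:400]
cv2.imwrite('pics/c5.png',cv2.resize(np.hstack([a,b]),None,fx=2,fy=2,interpolation=cv2.INTER_CUBIC))
E
```

```text
145 met (319, [12.0, 120.0, 164.0]) blk (232, [20.0, 35.0, 73.0])
155 met (954, [11.0, 115.0, 156.0]) blk (180, [40.0, 60.0, 74.0])
165 met (25, [11.0, 147.0, 157.0]) blk (0, '')
175 met (0, '') blk (0, '')
185 met (0, '') blk (0, '')
195 met (0, '') blk (0, '')
205 met (0, '') blk (0, '')
215 met (0, '') blk (0, '')
225 met (0, '') blk (0, '')
235 met (0, '') blk (0, '')
245 met (0, '') blk (0, '')
255 met (0, '') blk (0, '')
6 9 [157.1 158.3 159.3]
12 71 [145.5 152.2 158.3]
18 15 [147.2 148.  148.6]
24 17 [147.9 148.3 149.4]
30 21 [147.8 149.  150.1]
36 15 [148.  148.9 149.7]
42 19 [148.7 149.5 150.7]
48 19 [149.5 150.5 151.5]
54 21 [149.5 150.5 151. ]
60 19 [147.  150.7 151.4]
66 18 [132.8 150.7 151.6]
72 18 [147.6 151.9 152.9]
78 17 [152.  152.7 153.7]
84 17 [147.7 152.8 153.6]
90 14 [152.3 152.9 154.2]
96 18 [148.1 153.  154.4]
```

View pics/c5.png

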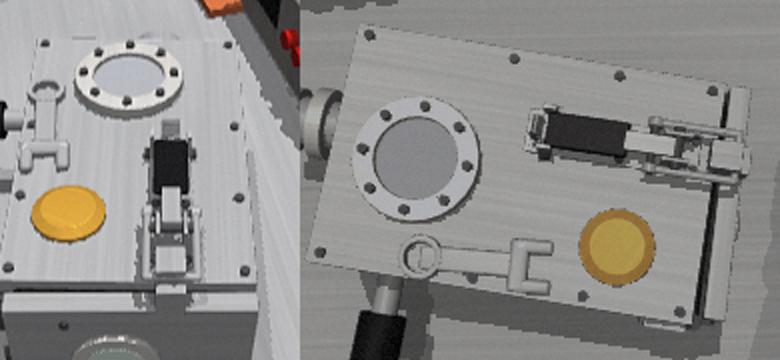

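```bash
python3 -c "
from h import *; print(finish_job())"
```

```text
the job is handed in; nothing more can be done
None
```

The job is handed in: the door is shut on the seal, the bail is hooked over the keeper, and the lever clicked under its catch and bears on the rest. The highest force I read was about 18 N, and the items on the chamber look undisturbed.

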